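Load the cuvette carriers and hold the lock lever level

ROBOT

A 6-joint arm with a two-finger parallel gripper is mounted at the origin on the work surface. World frame = base frame: x ahead of the robot, y to its left, z up, the work surface at z = 0. Lengths are in m, angles in degrees, forces in N, time in s.
With the tool pointing down it reaches from about 0.4 to 0.825 m from the base axis. Payload 7 kg.
Tool frame: the origin (TCP) lies midway between the tips of the shut fingers; the grasp point (between the pads) lies 19 mm behind it; z points along the fingers, x is the direction in which the jaws open and shut, and the axes are right-handed (so a half turn about z gives the same grasp; the last joint's range is limited). The gripper opens to 88 mm and grips with 3 to 60 N. Pads are 19 mm wide; open, the fingers measure 130 mm over their backs; the gripper's body (78 mm by 193 mm) begins 47 mm behind the grasp point.
Start: joints at [-50.586, 20.546, 0.682, 0, -70.136, -16.507], TCP at [0.263, -0.622, 0.227] pointing down, gripper open.
Joint ranges: [-176.03, 176.03], [-82.01, 121.73], [-58.28, 71.71], [-173.87, 95.51], [-174.79, -0.11], [-173.66, 173.66]. Speed limits (degrees/s): [136.94, 136.94, 172.46, 180, 180, 180].

INTERFACE

Orientations are given as [roll, pitch, yaw] about the fixed x, y, z axes, in that order (R = Rz(yaw) Ry(pitch) Rx(roll)).
In Python, from plant import ctrl, vision, nets gives the robot as it stands.
- The arm moves only by the shell command python3 -m jog 'ROWS'. ROWS is text: rows parted by semicolons, each of 7 numbers parted by spaces: the turn, a rotation vector about the tool's x, y, z in units of 0.1 rad (1.0 is 0.1 rad), then the shift along the tool's x, y, z in units of 4 cm (1.0 is 4 cm), then the opening, from -1 (shut) to 1 (fully open). In form: rx ry rz x y z jaw; .... A call has 1 to 8 rows; each row shifts and turns the commanded pose from where the row before left it, along the tool's axes as they then stand; what a row does not reach is not made up. A row lasts 1/8 s, in which the tool goes at most 62.5 mm and 10.7 degrees, less where a joint would pass 70% of its speed; a pose out of reach is approached as far as the arm can. A call with a number of a shift or a turn outside -1 to 1 is refused whole. A call with a gripper value outside its range is refused whole. The fingers move at their own pace and stop on an object; the grip force is fixed at half the most. Time passes only in rows, so rows that do not move let the fingers close. It gives the time, the measured TCP pose, the force and the opening at its end, in the units of the state.
- ctrl.get_obs(): the state, without advancing time (a new reading comes with each control period).
- vision.snapshot(name): name is "side" or "top"; returns (picture, depth): 400x640x3 uint8, red, green, blue; 400x640 float32, m along the optical axis (not along the pixel's ray), 0 where there is no reading.
- vision.camera_info(name): a dict with "camera_matrix" (3x3 intrinsics, pixels), "D" ([k1, k2, p1, p2, k3] as OpenCV has them; the pictures are not rectified), "camera_from_world" (4x4, takes a point from world to camera coordinates). Camera axes: x right, y down, z forward; pixel columns grow to the right and rows downward; lengths in m; the calibration is good to about 2 mm. A picture is of the moment at which its call begins. camera_info takes no time and is no camera call.
- ctrl.close_job(): hands the job in, once; it reports no verdict.
Trained networks look in the newest picture that a camera, given by its name, has taken for a name from the list of things; names that differ only in an ending like _2 or _b are one class to them, and where a whole thing is asked for, a point or a joint stands for the part that bears it (a point fixed in the world has none). Each returns a list of dicts, best first, with "score" (0 to 1); they miss things now and then, are a little off and sometimes report something else, mostly with a low value. They report only what shows in the picture. A call takes as long as a camera call. They do not tell look-alikes from the thing itself.
- nets.boxes_of(target, camera): "location" ([x, y, z] in m, in world coordinates, good to about 4 mm: the middle of the surface that is visible of it).
The state is a dict: "clock": time; "joint_pos": joint angles; "qvel": joint speeds; "tau": joint torques, N m; "tool_pos": TCP position; "orientation": TCP orientation; "force": force on the tool from outside, world axes, zero at the start; "moment": the same for the moment, N m; "opening": finger opening in m.
Only numpy, scipy, OpenCV 4.12 (cv2) and the standard library are available. Lean on these libraries where they do the work, as an engineer would, in place of code of your own. Each camera call takes 0.05 s, during which the arm holds its last target.

TASK

Stand both grey cuvette carriers in the two nests of the reading station, one in each and fully down, both with their tab pointing towards the lock bar, and let go of them. Then press the station's spring-loaded lever down until it is level, not noticeably past it, so that the bar slides over the tabs, and finish while still holding it level: the lever springs up if released. Leave the other things on the bench where they are.

Things in the scene. Friction and masses are not known exactly. Their poses are not given: they have to be found in the camera images.
- station: fixed reading station on the bench: dark grey base plate 215 (x) x 265 (y) x 6 mm with two white open-topped nests side by side, a white housing with a steel lock bar behind them (on the station's +x side) and the lever beside them (on its +y side). Origin: on the bench surface, in the station's own frame; the base reaches from x -75 to +140 mm and y -128 to +138 mm about it. Its yaw is that of the whole station. Highest fixed part 76 mm (the lever's bracket)
- nest_a (a point): centre of the floor of the nest farther from the lever, 6 mm above the bench. Axes as the station's: x points to the lock bar. Inside 68 (x) x 44 (y) mm, walls 5 mm thick, standing 14 mm above the floor (rim 20 mm above the bench), so a carrier has 4 mm of play on each side. Nest centres are 80 mm apart
- nest_b (a point): the same for the nest nearer the lever; the lever's centre line is 100 mm from it in station y
- carrier_a: loose grey cuvette carrier: upright block 60 (its x) x 36 (its y) x 55 mm tall, with three clear cuvettes 12 mm square standing 6 mm out of its top (61 mm overall), about 140 g. From its +x end a tab juts out 20 mm, 16 mm wide, 8 mm thick, from 24 to 32 mm above the underside (above the nest walls). Origin: centre of the block's underside. Starts upright on the bench, at any of many yaws; grasp it across the 36 mm sides. Either carrier may go in either nest
- carrier_a_tab (a point): centre of that carrier's tab, 40 mm along +x from the origin and 28 mm up
- carrier_b: second carrier, identical to carrier_a
- carrier_b_tab (a point): centre of carrier_b's tab, 40 mm along +x from its origin and 28 mm up
- hold_lever (a joint): spring-loaded lever: 0 at rest (sloping up by 0.6 rad towards the station's -x, its free end 0.15 m above the bench), growing in rad as it is pressed down; 0.6 is level; stop at 0.95. It returns to 0 when released. Held level it pushes back with about 7 N at the paddle's centre. As it goes down the lock bar (underside 43 mm above the bench, near edge 74 mm from the nest centres at rest) slides 53 mm per rad towards the nests, 32 mm at level, passing over the tabs
- lever_pivot (a point): the lever's hinge axis, along station y, 62 mm above the bench at station (+80, +100) mm
- paddle (a point): centre of the upper face of the lever's grey paddle, 115 mm from the hinge axis along the lever and 5 mm above its centre line; the paddle is flat, 80 mm long (75 to 155 mm from the axis), 34 mm wide, 10 mm thick. It moves with the lever; with the lever level it lies at station (-35, +100) mm, 67 mm above the bench. Press it from above
- reagent_bottle: bystander, to be left alone: white-capped reagent bottle, 48 mm across, 100 mm tall; origin at its underside
- specimen_jar: bystander, to be left alone: small lidded jar, 44 mm across, 55 mm tall, standing between the carriers and the station; origin at its underside
- beaker: bystander, to be left alone: glass beaker, 70 mm across, 90 mm tall; origin at its underside
- mouse: bystander, to be left alone: black computer mouse, about 75 x 60 x 30 mm; origin at its underside
- tube_rack: bystander, to be left alone: white block 50 x 110 x 40 mm with clear tubes standing out of it to 65 mm; it has no tab and is not a carrier; origin at its underside
- marker: bystander, to be left alone: marker pen lying down, 122 mm long, 15 mm thick; origin at its underside
There are look-alikes about, which are no part of the job. What is shaped like the carrier_a but red is not meant.

How it is judged:
By the outcome, as a careful person would: the job done as asked, in the order asked, and still so for the second after the job is handed in, while the arm keeps its last pose, push and grip.
It also fails if it takes over 66 s, if anything falls off the work surface, if the arm or the gripper's body presses on something with over 40 N, if the wrist force passes 120 N, or if a joint passes its speed limit or range.

## Working session

There is one attempt and no reset: what is moved stays moved. The work goes in short steps, Python scripts to look and compute and a shell command to move; the robot and the scene stay as the last step left them, time stands still between calls to the robot, and variables do not carry over. Pictures are saved under pics/ and viewed, and the job is handed in when it is done.

```bash
ls; mkdir -p pics; python3 - <<'E'
from plant import ctrl, vision, nets
import cv2
print(ctrl.get_obs())
for n in("side","top"):
    p,d=vision.snapshot(n); cv2.imwrite(f"pics/{n}0.png",p[:,:,::-1]); 
    i=vision.camera_info(n); print(n,i)
E
```

```text
pics
{'clock': 0.0, 'joint_pos': array([-5.05853331e+01,  2.05909643e+01,  6.34680963e-01, -1.99560141e-02,
       -7.01361793e+01, -1.65090546e+01]), 'qvel': array([ 0.01491696,  0.09996488,  0.05765164, -0.02558344,  0.03310007,
        0.01131099]), 'tau': array([ 7.48211664e-05, -5.82724750e+01,  2.93043673e+01,  6.99712202e+00,
        6.71414149e-03, -1.30416574e-04]), 'tool_pos': array([ 0.26253015, -0.62132898,  0.22563541]), 'orientation': array([-1.79991709e+02, -9.39822488e-02,  1.12898810e+02]), 'force': array([0.34117317, 0.47934169, 0.27310003]), 'moment': array([ 0.01168829, -0.00271516, -0.05152041]), 'opening': 0.08759325414037894}
side {'camera_matrix': array([[421.06600747,   0.        , 322.83028609],
       [  0.        , 421.06600747, 198.9803449 ],
       [  0.        ,   0.        ,   1.        ]]), 'D': array([-0.10477818,  0.        ,  0.        ,  0.        ,  0.        ]), 'camera_from_world': array([[ 0.99974029, -0.00822141,  0.02125473, -0.53950624],
       [ 0.00880157, -0.72100128, -0.69287783,  0.04475726],
       [ 0.02102112,  0.69288496, -0.72074166,  1.2433028 ],
       [ 0.        ,  0.        ,  0.        ,  1.        ]])}
top {'camera_matrix': array([[404.73180044,   0.        , 318.34654517],
       [  0.        , 404.73180044, 203.13773782],
       [  0.        ,   0.        ,   1.        ]]), 'D': array([-0.03892792,  0.        ,  0.        ,  0.        ,  0.        ]), 'camera_from_world': array([[ 0.02268655, -0.99971934, -0.00682387, -0.05049328],
       [-0.98889658, -0.02143721, -0.147051  ,  0.54506047],
       [ 0.14686345,  0.01008418, -0.98910537,  1.37239594],
       [ 0.        ,  0.        ,  0.        ,  1.        ]])}
```

View pics/side0.png

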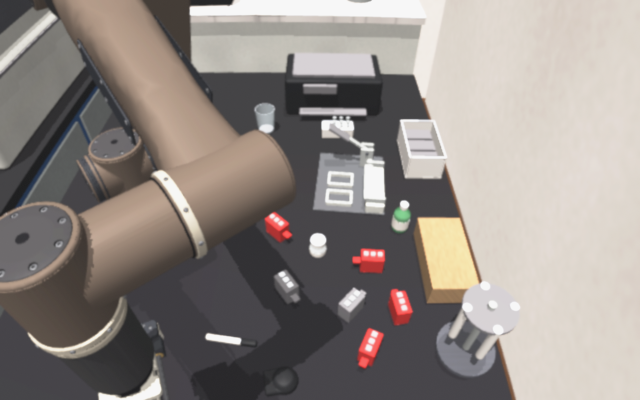

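View pics/top0.png

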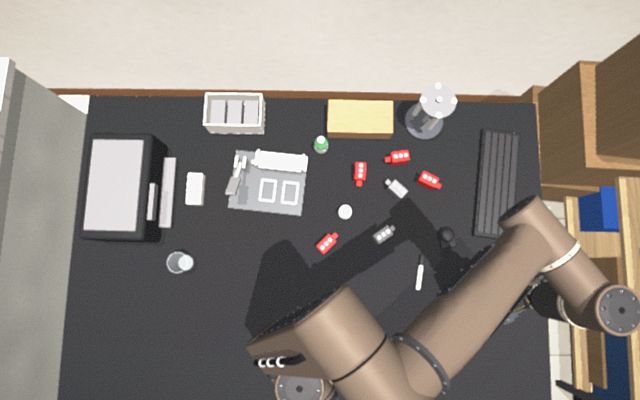

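The side view shows two grey carriers near (287,286) and (352,303), red look-alikes at (277,227), (371,260), (400,306) and (370,347), and the station at (350,185). In the top view the greys are at (397,188) and (384,234), and the reds at (326,243), (361,173), (398,157) and (429,180). The white block at (195,189) is the tube rack. I choose the two greys and check them in a close crop.

```bash
cat > h.py <<'E'
import numpy as np, cv2
from plant import ctrl, vision, nets
def info(n):
    i=vision.camera_info(n); return np.array(i["camera_matrix"]),np.array(i["D"]),np.array(i["camera_from_world"])
def ray(n,px):
    K,D,T=info(n); u=cv2.undistortPoints(np.array(px,float).reshape(-1,1,2),K,D)[:,0]
    d=np.c_[u,np.ones(len(u))]@T[:3,:3]; c=-T[:3,:3].T@T[:3,3]; return c,d
def onz(n,px,z):
    c,d=ray(n,px); return c+d*((z-c[2])/d[:,2])[:,None]
def tri(pt,ps):
    c1,d1=ray("top",[pt]);c2,d2=ray("side",[ps]); A=np.c_[d1[0],-d2[0]]
    s=np.linalg.lstsq(A,c2-c1,rcond=None)[0]; a=c1+s[0]*d1[0];b=c2+s[1]*d2[0]; return (a+b)/2,np.linalg.norm(a-b)
def proj(n,P):
    K,D,T=info(n); r=cv2.Rodrigues(T[:3,:3])[0]
    return cv2.projectPoints(np.array(P,float).reshape(-1,1,3),r,T[:3,3],K,D)[0][:,0]
def cloud(n,dep):
    K,D,T=info(n); h,w=dep.shape; g=np.stack(np.meshgrid(np.arange(w),np.arange(h)),-1).reshape(-1,2).astype(float)
    u=cv2.undistortPoints(g.reshape(-1,1,2),K,D)[:,0]; P=np.c_[u,np.ones(len(u))]*dep.reshape(-1,1)
    W=(P-T[:3,3])@T[:3,:3]; W[dep.reshape(-1)==0]=np.nan; return W.reshape(h,w,3)
def crop(n,p,x0,y0,x1,y1,f,name):
    c=cv2.resize(p[y0:y1,x0:x1],None,fx=f,fy=f,interpolation=cv2.INTER_CUBIC); cv2.imwrite(name,c[:,:,::-1])
E
python3 - <<'E'
from h import *
p,d=vision.snapshot("top"); np.savez("top0.npz",p=p,d=d)
crop("top",p,310,140,450,260,5,"pics/top_c.png")
crop("top",p,215,140,325,225,7,"pics/top_s.png")
W=cloud("top",d)
for c in [(397,188),(384,234),(268,190),(290,192),(265,178),(233,185),(345,212),(195,189)]: print(c,W[c[1],c[0]].round(4))
p,d=vision.snapshot("side"); np.savez("side0.npz",p=p,d=d)
crop("side",p,260,200,420,320,5,"pics/side_c.png")
crop("side",p,305,105,405,220,5,"pics/side_s.png")
for t in("carrier_a","station","hold_lever","paddle"):
    for n in("top","side"): 
        for r in nets.boxes_of(t,n)[:6]: print(t,n,round(r["score"],2),np.round(r["location"],3))
E
```

```text
(397, 188) [ 0.6021 -0.3096  0.0593]
(384, 234) [ 0.4418 -0.2643  0.06  ]
(268, 190) [0.5958 0.1448 0.0015]
(290, 192) [0.5901 0.065  0.0019]
(265, 178) [0.6395 0.1573 0.0027]
(233, 185) [0.5874 0.2439 0.1283]
(345, 212) [ 0.5149 -0.1309  0.0561]
(195, 189) [0.5823 0.3893 0.067 ]
carrier_a top 0.62 [ 0.713 -0.319  0.056]
carrier_a top 0.61 [ 0.604 -0.309  0.053]
carrier_a top 0.56 [ 0.657 -0.186  0.056]
carrier_a top 0.49 [ 0.634 -0.421  0.056]
carrier_a top 0.49 [ 0.518 -0.13   0.058]
carrier_a top 0.48 [ 0.443 -0.265  0.056]
carrier_a side 0.81 [ 0.719 -0.334  0.054]
carrier_a side 0.73 [ 0.637 -0.432  0.056]
carrier_a side 0.67 [ 0.409 -0.082  0.047]
carrier_a side 0.63 [ 0.662 -0.193  0.046]
carrier_a side 0.59 [ 0.599 -0.329  0.052]
carrier_a side 0.57 [ 0.445 -0.278  0.056]
station top 0.76 [0.621 0.144 0.002]
station top 0.31 [ 0.518 -0.13   0.053]
station side 0.55 [0.628 0.128 0.01 ]
hold_lever top 0.77 [0.597 0.243 0.125]
hold_lever side 0.8 [0.602 0.239 0.123]
paddle top 0.81 [0.596 0.242 0.125]
paddle side 0.81 [0.602 0.233 0.121]
```

View pics/top_c.png

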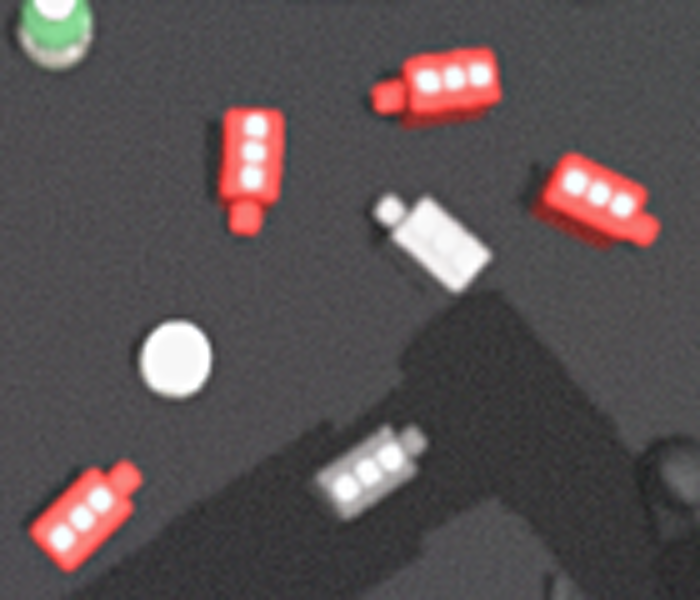

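View pics/top_s.png

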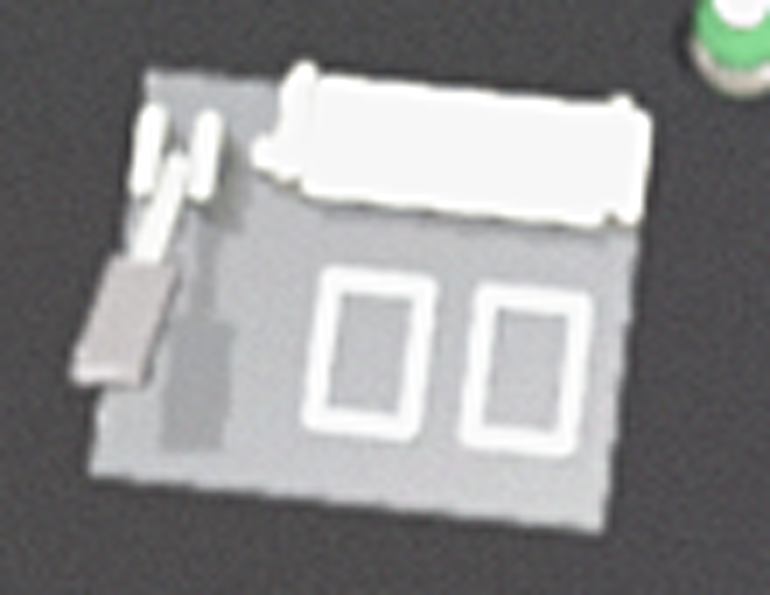

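View pics/side_c.png

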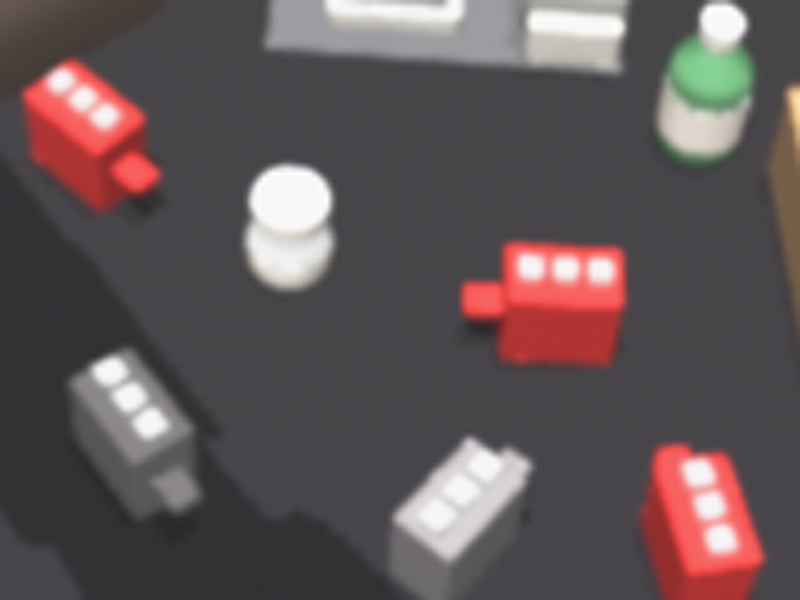

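View pics/side_s.png

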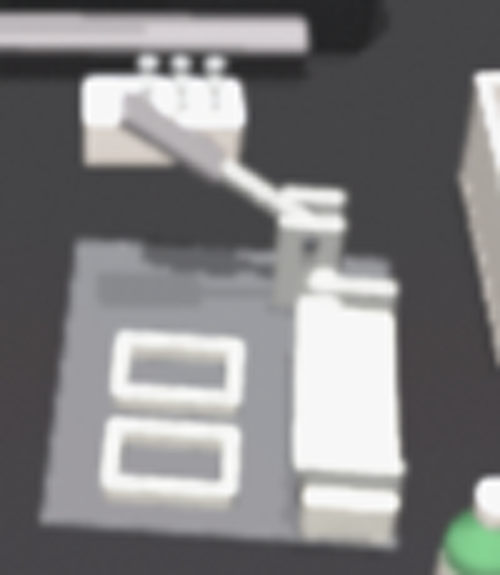

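Both choices are grey with a tab: carrier A has its tab up-left in the top crop, carrier B up-right. Next I fit their poses from the corners in both views.

```bash
cat > fit.py <<'E'
from h import *
from scipy.optimize import least_squares
def c2f(c,x0,y0,f): c=np.array(c,float); return (c+.5)/f-.5+[x0,y0]
def fit(model,pt,it,ps,is_,x0,freez=True):
    M=np.array(model,float)
    def W(p):
        c,s=np.cos(p[2]),np.sin(p[2]); return M@np.array([[c,s,0],[-s,c,0],[0,0,1]])+[p[0],p[1],p[3]]
    def res(p):
        w=W(p); return np.r_[(proj("top",w[it])-pt).ravel(),(proj("side",w[is_])-ps).ravel()]
    r=least_squares(res,x0,loss="soft_l1"); 
    print("x y yaw z",r.x[0].round(4),r.x[1].round(4),np.degrees(r.x[2]).round(1),r.x[3].round(4)); print((r.fun*10).round()/10); return r.x
E
python3 - <<'E'
from fit import *
# model corners: 0 (+x,+y)top 1 (+x,-y) 2 (-x,-y) 3(-x,+y)
m=[(.03,.018,.055),(.03,-.018,.055),(-.03,-.018,.055),(-.03,.018,.055)]
T=lambda c:c2f(c,310,140,5); S=lambda c:c2f(c,260,200,5)
# A: tab dir +x+y ; left of tab (+y side)
fit(m,T([(392,238),(430,197),(492,258),(457,292)]),[0,1,2,3],S([(470,438),(527,483),(450,560),(393,517)]),[0,1,2,3],[.6,-.31,.8,0])
fit(m,T([(387,427),(417,464),(346,520),(316,480)]),[1,0,3,2][::1] if 0 else [0,1,2,3],S([(193,428),(140,468),(72,382),(127,348)]),[0,1,2,3],[.44,-.265,-.8,0])
ms=[(x,y,.006) for x,y in((.14,.138),(.14,-.128),(-.075,-.128),(-.075,.138))]
for yc in(0,-.08): ms+=[(x,yc+y,.02) for x,y in((.039,.027),(.039,-.027),(-.039,-.027),(-.039,.027))]
T=lambda c:c2f(c,215,140,7); S=lambda c:c2f(c,305,105,5)
fit(ms,T([(147,70),(605,533),(90,475),(322,268),(437,277),(418,438),(302,428),(475,285),(593,294),(575,455),(460,445)]),[0,2,3,4,5,6,7,8,9,10,11],
 S([(392,258),(395,548),(40,522),(78,240),(245,340),(243,398),(110,392),(117,332),(241,428),(237,487),(100,482),(107,420)]),list(range(12)),[.59,.14,0,0])
for n in("top","side"):
    z=np.load(n+"0.npz"); W=cloud(n,z["d"]).reshape(-1,3)
    for c in((.6,-.315),(.443,-.27)):
        k=(np.hypot(W[:,0]-c[0],W[:,1]-c[1])<.05)&(W[:,2]>.04); q=W[k]
        print(n,len(q),cv2.minAreaRect((q[:,:2]*1000).astype(np.float32)),np.median(q[:,2]),q[:,2].max())
E
```

```text
x y yaw z 0.6037 -0.3145 47.2 -0.0022
[ 0.2 -1.5 -0.4 -0.6 -0.1 -1.  -0.1 -0.5 -0.3 -0.  -0.2 -0.3 -0.7  0.7
 -0.9  0.1]
x y yaw z 0.4444 -0.2616 -52.5 -0.0042
[-0.5 -1.  -0.1  0.1  0.2 -0.7 -0.1 -1.2  0.4  0.2 -1.1 -0.1 -1.2  0.3
 -0.3 -0.1]
x y yaw z 0.5941 0.1441 -4.9 -0.0003
[ 0.  -0.7 -0.1 -1.1 -0.2 -0.7  0.9  0.2 -0.6  0.5 -0.6 -1.   0.9 -1.2
  1.1  0.2 -0.7  0.5 -0.7 -1.1  0.6 -1.3 -0.9 -0.   0.3 -0.6 -0.2 -0.5
 -0.5 -0.6 -1.5  0.3 -1.6  0.3  0.3 -0.2  0.   0.3 -1.4  0.1 -1.2  1.
  0.4  0.1  0.3 -0. ]
top 192 ((599.5902099609375, -313.9112854003906), (58.82744216918945, 38.60326385498047), 45.729347229003906) 0.053803330136798666 0.06373371311224701
top 191 ((440.06341552734375, -262.2262268066406), (35.914058685302734, 61.18827819824219), 34.60050964355469) 0.05446965896120116 0.06770320657048158
side 404 ((604.3067016601562, -314.9620361328125), (62.453704833984375, 37.47744369506836), 48.288482666015625) 0.05374290842261657 0.06347590512804195
side 347 ((444.6352233886719, -263.301513671875), (35.196800231933594, 63.17373275756836), 34.81915283203125) 0.05403391668643756 0.06473269465126903
```

Carrier A is at about (0.603,-0.314), yaw 47°. Carrier B is at about (0.443,-0.262), yaw -54°. The station is at (0.594,0.144), yaw -4.9°. I start moving, then look at the gripper's shape before placing.

```bash
cat > to.py <<'E'
import sys; from h import *
from scipy.spatial.transform import Rotation as Ro
x,y,z,yaw=map(float,sys.argv[1:5]); o=ctrl.get_obs()
R=Ro.from_euler("xyz",o["orientation"],degrees=True).as_matrix()
t=R.T@(np.array([x,y,z])-o["tool_pos"])/.04
Rt=Ro.from_euler("xyz",[180,0,yaw],degrees=True).as_matrix()
print("clock",o["clock"],"pos",o["tool_pos"].round(4),"rpy",o["orientation"].round(1),"j",o["joint_pos"].round(0),"F",o["force"].round(1),"open",round(float(o["opening"]),4))
print("shift units (current axes)",t.round(2),"turn units",(Ro.from_matrix(R.T@Rt).as_rotvec()/.1).round(2))
E
python3 to.py 0.603 -0.314 0.2 137
python3 -m jog '0 0 0 .3 .9 0 1;0 0 0 .3 .9 0 1;0 0 0 .3 .9 0 1;0 0 0 .3 .9 0 1;0 0 0 .3 .9 0 1;0 0 0 .3 .9 0 1;0 0 0 .3 .9 0 1;0 0 0 .3 .9 0 1'
python3 to.py 0.603 -0.314 0.2 137
```

```text
clock 0.6 pos [ 0.2627 -0.6217  0.2266] rpy [180.   -0.  112.9] j [-51.  21.   1.  -0. -70. -17.] F [ 0.2 -0.6  0.2] open 0.0876
shift units (current axes) [ 3.77 10.83  0.66] turn units [ 0.  -0.  -4.2]
clock: 1.6
tool_pos: [0.4915, -0.4203, 0.2267]
orientation: [180.0, 0.0, 112.9]
force: [-0.4, -1.1, -0.3]
opening: 0.0876
clock 1.6 pos [ 0.4915 -0.4203  0.2267] rpy [180.    0.  112.9] j [-23.  18.  -3.   0. -69. -44.] F [-0.4 -1.1 -0.3] open 0.0876
shift units (current axes) [1.36 3.6  0.67] turn units [ 0.   0.  -4.2]
```

```bash

python3 -m jog '0 0 0 .34 .9 .1 1;0 0 0 .34 .9 .1 1;0 0 0 .34 .9 .1 1;0 0 0 .34 .9 .1 1;0 0 -1 0 0 .1 1;0 0 -1 0 0 .1 1;0 0 -1 0 0 0 1;0 0 -1 0 0 0 1'
python3 to.py 0.603 -0.314 0.025 137
python3 - <<'E'
from h import *
for n in("top","side"):
    p,d=vision.snapshot(n); cv2.imwrite(f"pics/{n}1.png",p[:,:,::-1])
    np.savez(n+"1.npz",p=p,d=d)
E
```

```text
clock: 2.6
tool_pos: [0.6021, -0.315, 0.2025]
orientation: [-180.0, -0.0, 136.0]
force: [-0.3, 0.0, -0.6]
opening: 0.0874
clock 2.6 pos [ 0.6021 -0.315   0.2025] rpy [-180.   -0.  136.] j [-11.  22.  -1.   0. -68. -33.] F [-0.3  0.  -0.6] open 0.0874
shift units (current axes) [0.   0.03 4.44] turn units [-0.   -0.   -0.17]
```

View pics/side1.png

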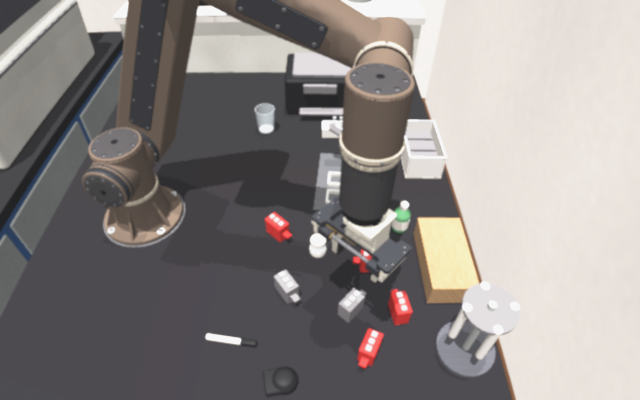

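View pics/top1.png

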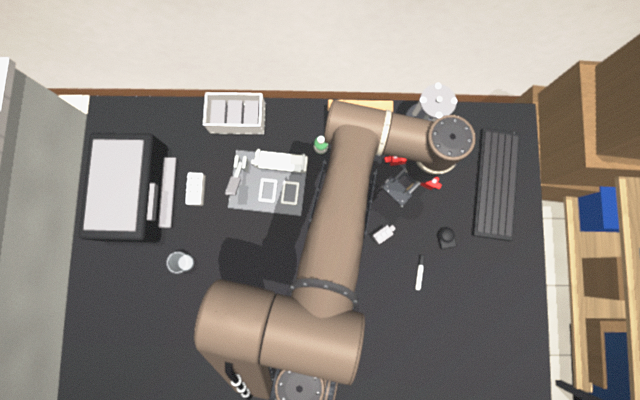

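The side view shows the gripper body's long side lies along the jaw axis, from (315,215) to (400,265). It would therefore strike the raised lever at nest_b in a 36 mm grip. So A goes to nest_a with the 36 mm grip, and B goes to nest_b gripped lengthwise above the tab.

```bash

python3 -m jog '0 0 -.17 0 .03 .9 1;0 0 0 0 0 .9 1;0 0 0 0 0 .8 1;0 0 0 0 0 .8 1;0 0 0 0 0 .6 1;0 0 0 0 0 .36 1;0 0 0 0 0 0 1;0 0 0 0 0 0 -1'
python3 -m jog '0 0 0 0 0 0 -1;0 0 0 0 0 0 -1;0 0 0 0 0 0 -1;0 0 0 0 0 0 -1'
python3 to.py 0.603 -0.314 0.2 137
```

```text
clock: 3.7
tool_pos: [0.6037, -0.3145, 0.0293]
orientation: [180.0, 0.1, 136.8]
force: [0.1, 0.2, 0.0]
opening: 0.0825
clock: 4.2
tool_pos: [0.603, -0.3142, 0.0283]
orientation: [180.0, 0.0, 136.8]
force: [-0.3, -0.1, -0.1]
opening: 0.0425
clock 4.2 pos [ 0.603  -0.3142  0.0283] rpy [180.    0.  136.8] j [-11.  31. -11.   0. -48. -32.] F [-0.3 -0.1 -0.1] open 0.0425
shift units (current axes) [ 0.    0.   -4.29] turn units [ 0.    0.   -0.03]
```

```bash

python3 -m jog '0 0 0 0 0 0 -1;0 0 0 0 0 0 -1;0 0 0 0 0 0 -1'
python3 -m jog '0 0 0 0 0 -.3 -1;0 0 0 0 0 -.6 -1;0 0 0 0 0 -.9 -1;0 0 0 0 0 -.9 -1;0 0 0 0 0 -.8 -1'
python3 to.py 0.587 0.064 0.15 85.1
```

```text
clock: 4.58
tool_pos: [0.603, -0.3142, 0.0282]
orientation: [180.0, 0.0, 136.8]
force: [0.3, 0.2, 1.0]
opening: 0.0357
clock: 5.2
tool_pos: [0.6029, -0.3142, 0.1703]
orientation: [180.0, 0.0, 136.8]
force: [0.8, -0.1, -1.8]
opening: 0.0359
clock 5.2 pos [ 0.6029 -0.3142  0.1703] rpy [180.    0.  136.8] j [-11.  23.  -3.   0. -64. -32.] F [ 0.8 -0.1 -1.8] open 0.0359
shift units (current axes) [6.76 6.62 0.51] turn units [0.01 0.01 9.02]
```

```bash

python3 -m jog '0 0 0 .85 .83 0 -1;0 0 0 .85 .83 0 -1;0 0 0 .85 .83 0 -1;0 0 0 .85 .83 0 -1;0 0 0 .85 .83 0 -1;0 0 0 .85 .83 0 -1;0 0 0 .85 .83 0 -1;0 0 0 .81 .81 0 -1'
python3 -m jog '0 0 1 0 0 0 -1;0 0 1 0 0 0 -1;0 0 1 0 0 0 -1;0 0 1 0 0 0 -1;0 0 1 0 0 0 -1;0 0 1 0 0 0 -1;0 0 1 0 0 0 -1;0 0 1 0 0 0 -1'
python3 -m jog '0 0 1 0 0 0 -1;0 0 0 0 0 0 -1'
python3 to.py 0.587 0.064 0.04 85.1
python3 - <<'E'
from h import *
for n in("top","side"):
    p,d=vision.snapshot(n); cv2.imwrite(f"pics/{n}2.png",p[:,:,::-1])
    np.savez(n+"2.npz",p=p,d=d)
E
```

```text
clock: 6.2
tool_pos: [0.5868, 0.0655, 0.169]
orientation: [180.0, 0.0, 136.8]
force: [1.2, 0.9, -1.5]
opening: 0.0361
clock: 7.2
tool_pos: [0.5869, 0.0639, 0.1688]
orientation: [180.0, -0.0, 90.8]
force: [-0.6, 0.6, -2.2]
opening: 0.0361
clock: 7.45
tool_pos: [0.587, 0.0639, 0.1687]
orientation: [180.0, -0.0, 85.3]
force: [0.3, -0.3, -1.7]
opening: 0.0361
clock 7.45 pos [0.587  0.0639 0.1687] rpy [180.   -0.   85.3] j [  25.   15.  -15.   -0.  -60. -120.] F [ 0.3 -0.3 -1.7] open 0.0361
shift units (current axes) [ 0.   -0.    3.22] turn units [ 0.   -0.    0.03]
```

View pics/side2.png

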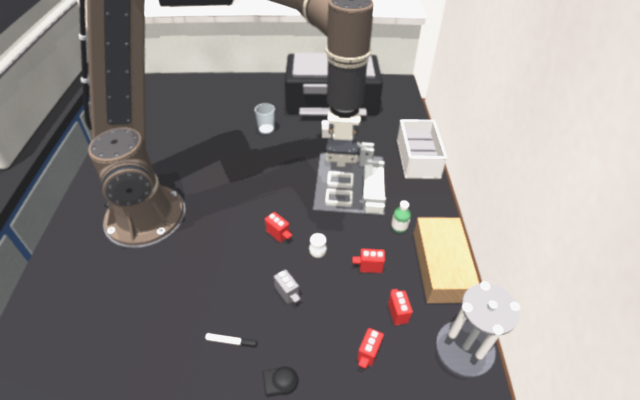

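View pics/top2.png

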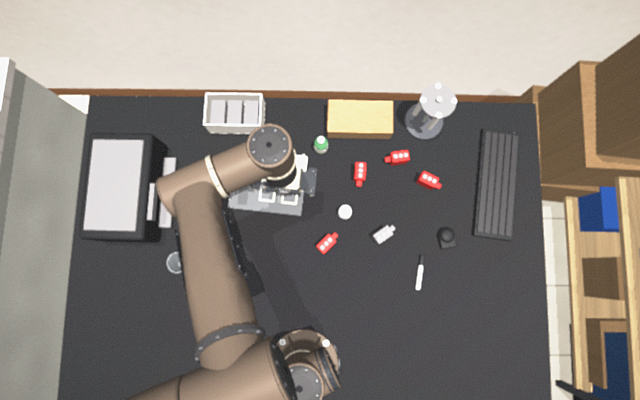

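```bash
python3 - <<'E'
from h import *
for n,b in(("top",(225,120,335,220)),("side",(295,100,405,220))):
    p=np.load(n+"2.npz")["p"]; crop(n,p,*b,6 if n=="top" else 5,f"pics/{n}2c.png")
# predicted station / carrier model pts
E
```

```text
(no output)
```

View pics/side2c.png

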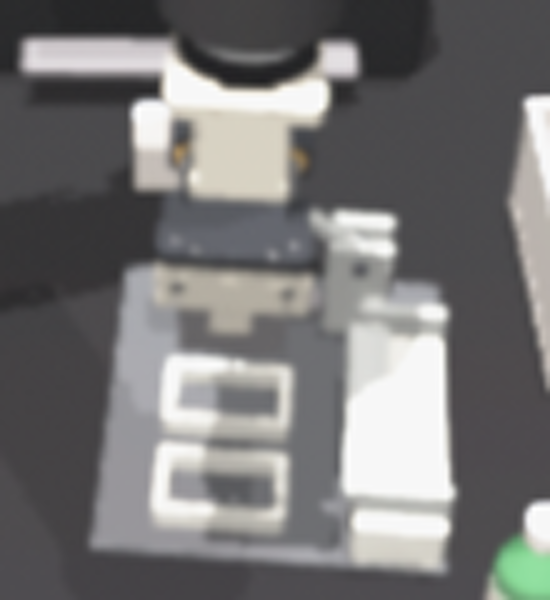

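View pics/top2c.png

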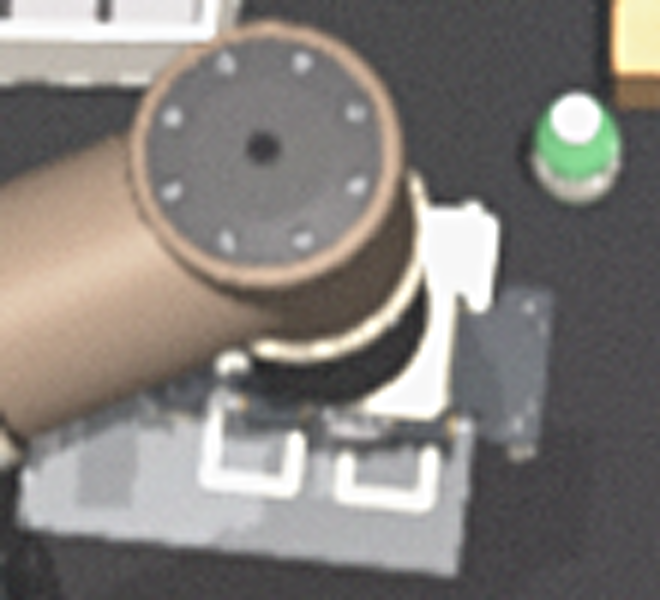

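```bash
python3 - <<'E'
from h import *
from scipy.spatial.transform import Rotation as Ro
o=ctrl.get_obs(); p=np.load("side2.npz")["p"]
R=Ro.from_euler("z",-4.9,degrees=True).as_matrix()
base=o["tool_pos"]-[0,0,.028]
P=[(sx*.03,sy*.018,z) for z in(0,.055) for sx,sy in((1,1),(1,-1),(-1,-1),(-1,1))]+[(.05,0,.028),(0,0,.061)]
q=proj("side",np.array(P)@R.T+base)
print(((q-[295,100])*5).round())
k=cv2.resize(p[100:220,295:405],None,fx=5,fy=5,interpolation=cv2.INTER_CUBIC)
for a in((q-[295,100]+.5)*5): cv2.circle(k,tuple(int(v) for v in a),4,(0,255,0),1)
cv2.imwrite("pics/side2m.png",k[:,:,::-1])
W=cloud("side",np.load("side2.npz")["d"])
for u,v in((342,160),(342,165),(340,150),(330,158)): print(W[v,u].round(3))
E
```

```text
[[280. 314.]
 [278. 356.]
 [172. 348.]
 [176. 307.]
 [287. 239.]
 [285. 281.]
 [175. 274.]
 [179. 232.]
 [318. 299.]
 [232. 248.]]
[ 0.583 -0.024  0.239]
[0.589 0.031 0.174]
[ 0.576 -0.027  0.275]
[ 0.552 -0.023  0.245]
```

View pics/side2m.png

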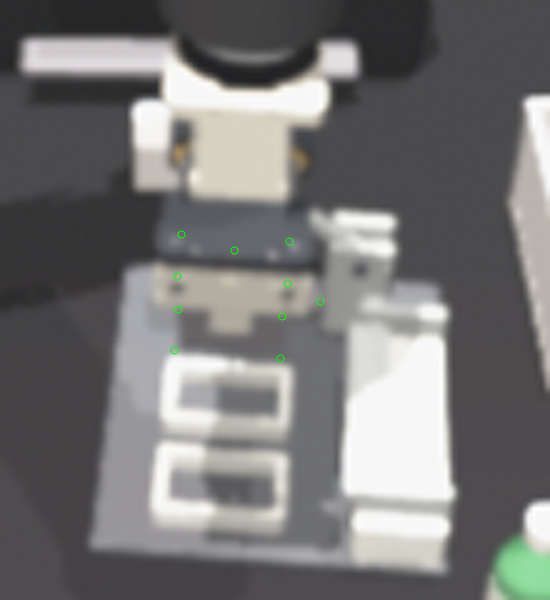

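The opening (36.1 mm) and the −1.7 N weight show the carrier is held, and it projects over nest_a at crop (230,310). I lower it.

```bash

python3 -m jog '0 0 0 0 0 .6 -1;0 0 0 0 0 .8 -1;0 0 0 0 0 .8 -1;0 0 0 0 0 .3 -1;0 0 0 0 0 .2 -1;0 0 0 0 0 .2 -1'
python3 -m jog '0 0 0 0 0 .15 -1;0 0 0 0 0 .15 -1;0 0 0 0 0 .1 -1;0 0 0 0 0 0 -1'
python3 to.py 0.587 0.064 0.034 85.1
```

```text
clock: 8.3
tool_pos: [0.5879, 0.0642, 0.0528]
orientation: [179.9, -0.0, 85.3]
force: [-0.1, -0.2, -1.0]
opening: 0.0357
clock: 8.8
tool_pos: [0.587, 0.0639, 0.0359]
orientation: [-180.0, 0.0, 85.2]
force: [0.4, 0.0, -1.3]
opening: 0.0359
clock 8.8 pos [0.587  0.0639 0.0359] rpy [-180.     0.    85.2] j [  25.   23.  -23.   -0.  -43. -120.] F [ 0.4  0.  -1.3] open 0.0359
shift units (current axes) [ 0.   -0.    0.05] turn units [-0.    0.    0.02]
```

```bash

python3 -m jog '0 0 0 0 0 .05 -1;0 0 0 0 0 0 -1'
python3 -m jog '0 0 0 0 0 .03 -1;0 0 0 0 0 0 -1'
```

```text
clock: 9.05
tool_pos: [0.5872, 0.064, 0.0343]
orientation: [180.0, -0.0, 85.2]
force: [0.1, 0.7, -1.6]
opening: 0.036
clock: 9.3
tool_pos: [0.5872, 0.064, 0.0342]
orientation: [180.0, -0.0, 85.3]
force: [-3.7, 0.4, 8.7]
opening: 0.036
```

Floor contact came at the expected height (0.0342, 8.7 N), so I release partially and withdraw.

```bash

python3 -m jog '0 0 0 0 0 0 .25;0 0 0 0 0 0 .25;0 0 0 0 0 0 .25'
python3 -m jog '0 0 0 0 0 -.4 .25;0 0 0 0 0 -.8 .25;0 0 0 0 0 -.9 .25;0 0 0 0 0 -.9 1;0 0 0 0 0 -.6 1'
python3 to.py 0.443 -0.262 0.037 126
```

```text
clock: 9.68
tool_pos: [0.5871, 0.0639, 0.0329]
orientation: [-180.0, 0.0, 85.2]
force: [0.3, -0.2, 0.2]
opening: 0.0541
clock: 10.3
tool_pos: [0.5877, 0.064, 0.1802]
orientation: [179.8, -0.1, 85.2]
force: [-0.6, 0.4, 0.6]
opening: 0.0695
clock 10.3 pos [0.5877 0.064  0.1802] rpy [ 1.798e+02 -1.000e-01  8.520e+01] j [  25.   15.  -14.    0.  -61. -120.] F [-0.6  0.4  0.6] open 0.0695
shift units (current axes) [-8.43 -2.94  3.56] turn units [ 0.03 -0.   -7.11]
```

```bash

python3 -m jog '0 0 0 -.84 -.29 0 1;0 0 0 -.84 -.29 0 1;0 0 0 -.84 -.29 0 1;0 0 0 -.84 -.29 0 1;0 0 0 -.84 -.29 0 1;0 0 0 -.84 -.29 0 1;0 0 0 -.84 -.29 0 1;0 0 0 -.84 -.29 0 1'
python3 -m jog '0 0 0 -.84 -.3 0 1;0 0 0 -.84 -.3 0 1;0 0 -1 0 0 0 1;0 0 -1 0 0 0 1;0 0 -1 0 0 0 1;0 0 -1 0 0 0 1;0 0 -1 0 0 0 1;0 0 -1 0 0 0 1'
python3 -m jog '0 0 -1 0 0 0 1;0 0 -.1 0 0 0 1;0 0 0 0 0 0 1'
python3 to.py 0.443 -0.262 0.037 126
python3 - <<'E'
from h import *
p,d=vision.snapshot("side"); crop("side",p,240,220,360,320,6,"pics/side3.png"); np.savez("side3.npz",p=p,d=d)
p,d=vision.snapshot("top"); crop("top",p,220,140,320,220,7,"pics/top3.png"); np.savez("top3.npz",p=p,d=d)
crop("side",np.load("side3.npz")["p"],300,100,410,220,5,"pics/side3s.png")
E
```

```text
clock: 11.3
tool_pos: [0.4718, -0.1973, 0.1783]
orientation: [179.9, 0.0, 85.2]
force: [0.5, -0.3, -0.8]
opening: 0.088
clock: 12.3
tool_pos: [0.4428, -0.2613, 0.1781]
orientation: [180.0, 0.0, 119.8]
force: [0.3, 0.0, -0.5]
opening: 0.0875
clock: 12.68
tool_pos: [0.4429, -0.2612, 0.1775]
orientation: [180.0, 0.0, 125.8]
force: [0.3, -0.3, 0.0]
opening: 0.0875
clock 12.675 pos [ 0.4429 -0.2612  0.1775] rpy [180.    0.  125.8] j [ -9.   8. -23.   0. -59. -46.] F [ 0.3 -0.3  0. ] open 0.0875
shift units (current axes) [-0.02 -0.01  3.51] turn units [ 0.    0.01 -0.03]
```

View pics/side3.png

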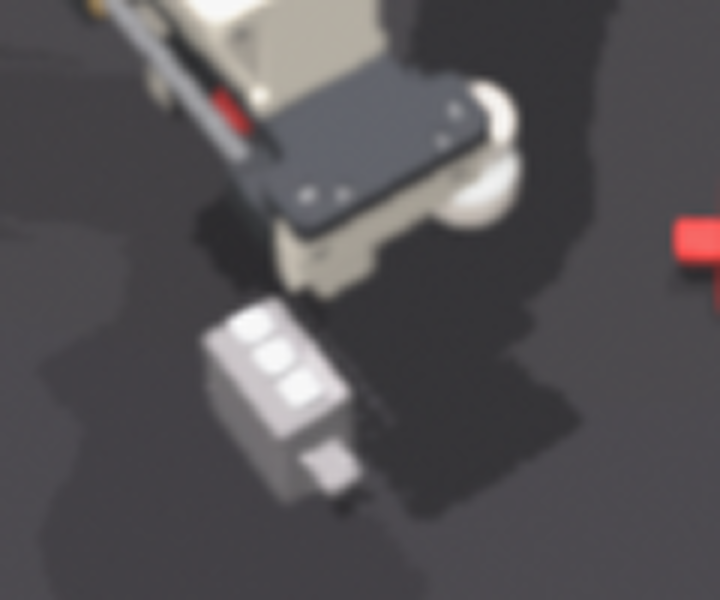

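View pics/top3.png

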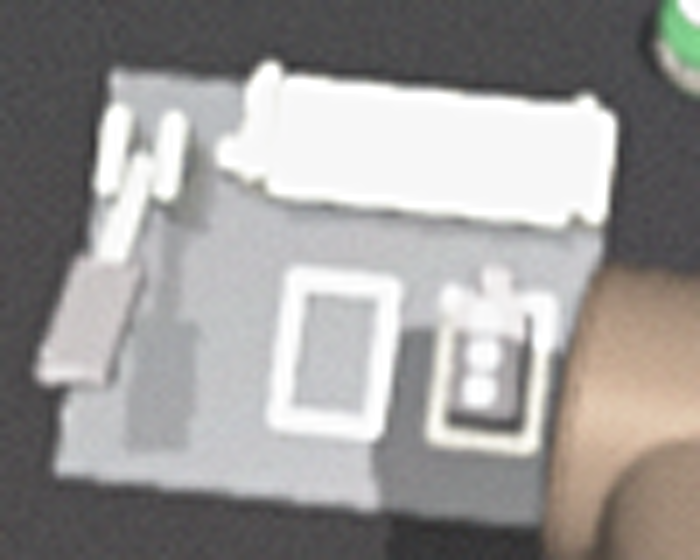

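View pics/side3s.png

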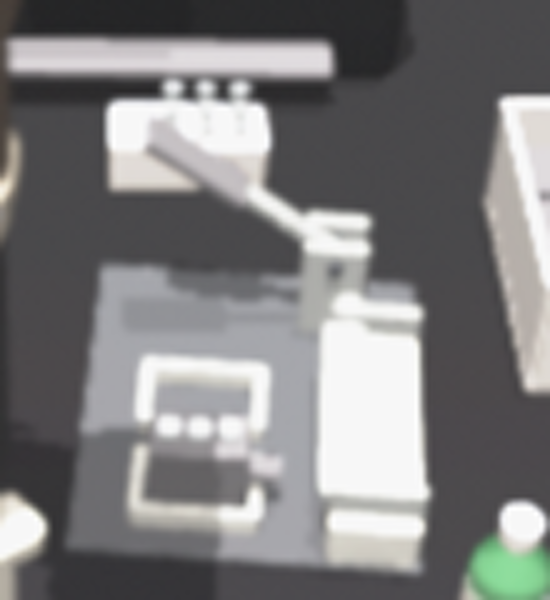

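Carrier A stands inside nest_a, upright, with its tab towards the bar (top crop (492,290)). The carrier under the gripper is grey. I refine B's pose.

```bash
python3 - <<'E'
from fit import *
c=c2f([(350,392),(283,437),(203,342),(275,298)],240,220,6); q=onz("side",c,.055)[:,:2]; print(q.round(4),q.mean(0).round(4))
for a,b in((2,1),(3,0)): v=q[b]-q[a]; print(np.degrees(np.arctan2(v[1],v[0])),np.linalg.norm(v))
for a,b in((1,0),(2,3)): v=q[b]-q[a]; print(np.degrees(np.arctan2(v[1],v[0]))-90,np.linalg.norm(v))
E
```

```text
[[ 0.4754 -0.2758]
 [ 0.4492 -0.2972]
 [ 0.414  -0.2523]
 [ 0.4426 -0.2301]] [ 0.4453 -0.2639]
-51.88994759112675 0.057022829802008554
-54.31063109947889 0.056229173072551764
-50.8512149724338 0.033805504283574137
-52.255807435697676 0.03617560038133021
```

```bash

python3 -m jog '0 0 -.2 -.06 0 .6 1;0 0 0 0 0 .8 1;0 0 0 0 0 .8 1;0 0 0 0 0 .6 1;0 0 0 0 0 .4 1;0 0 0 0 0 .2 1;0 0 0 0 0 .1 1;0 0 0 0 0 0 1'
python3 to.py 0.444 -0.2635 0.037 127
python3 - <<'E'
from h import *
p,d=vision.snapshot("side"); crop("side",p,240,220,360,320,6,"pics/side4.png")
E
```

```text
clock: 13.78
tool_pos: [0.4444, -0.2632, 0.0372]
orientation: [180.0, 0.0, 127.1]
force: [-0.3, 0.3, -0.6]
opening: 0.0879
clock 13.775 pos [ 0.4444 -0.2632  0.0372] rpy [180.    0.  127.1] j [ -9.  18. -33.   0. -40. -44.] F [-0.3  0.3 -0.6] open 0.0879
shift units (current axes) [-0.   -0.01  0.  ] turn units [0.   0.   0.01]
```

View pics/side4.png

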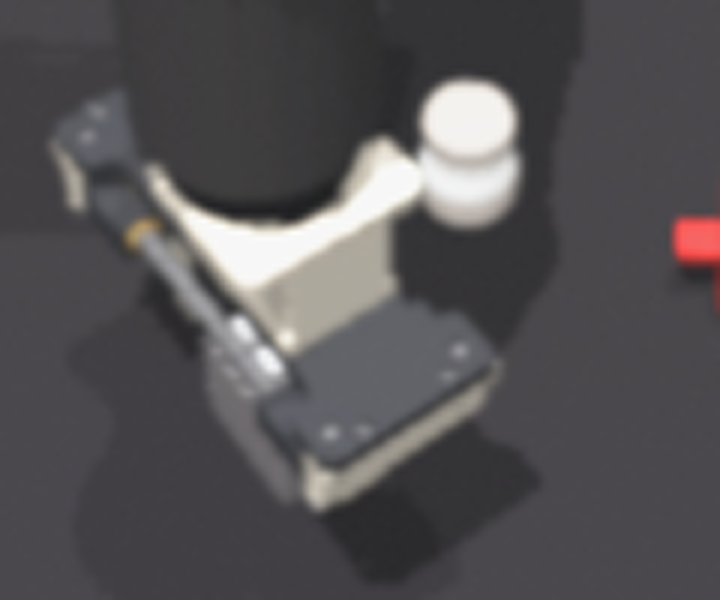

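The open fingers straddle the carrier lengthwise with no contact, and the jar stands clear at (468,150). Closing.

```bash

python3 -m jog '0 0 0 0 0 0 -1;0 0 0 0 0 0 -1;0 0 0 0 0 0 -1;0 0 0 0 0 0 -1;0 0 0 0 0 0 -1'
python3 -m jog '0 0 0 0 0 -.1 -1;0 0 0 0 0 -.2 -1'
```

```text
clock: 14.45
tool_pos: [0.4442, -0.2631, 0.0371]
orientation: [-180.0, 0.0, 127.1]
force: [-1.2, 1.3, 3.6]
opening: 0.06
clock: 14.7
tool_pos: [0.4437, -0.263, 0.0489]
orientation: [-180.0, -0.1, 127.0]
force: [-0.4, 0.3, -1.8]
opening: 0.0597
```

```bash

python3 -m jog '0 0 0 0 0 -.5 -1;0 0 0 0 0 -.9 -1;0 0 0 0 0 -.9 -1;0 0 0 0 0 -.8 -1;0 0 0 0 0 -.4 -1'
python3 to.py 0.594 0.144 0.18 175.1
```

```text
clock: 15.32
tool_pos: [0.4447, -0.2633, 0.191]
orientation: [179.9, 0.1, 127.1]
force: [0.9, 0.4, -2.5]
opening: 0.0598
clock 15.325 pos [ 0.4447 -0.2633  0.191 ] rpy [1.799e+02 1.000e-01 1.271e+02] j [ -9.   7. -22.   0. -61. -44.] F [ 0.9  0.4 -2.5] open 0.0598
shift units (current axes) [5.88 9.11 0.28] turn units [ 0.01  0.03 -8.38]
```

```bash

python3 -m jog '0 0 0 .58 .91 0 -1;0 0 0 .58 .91 0 -1;0 0 0 .58 .91 0 -1;0 0 0 .58 .91 0 -1;0 0 0 .58 .91 0 -1;0 0 0 .58 .91 0 -1;0 0 0 .58 .91 0 -1;0 0 0 .58 .91 0 -1'
python3 -m jog '0 0 0 .58 .9 0 -1;0 0 0 .58 .9 0 -1;0 0 -1 0 0 0 -1;0 0 -1 0 0 0 -1;0 0 -1 0 0 0 -1;0 0 -1 0 0 0 -1;0 0 -1 0 0 0 -1;0 0 -1 0 0 0 -1'
python3 -m jog '0 0 -1 0 0 0 -1;0 0 -1 0 0 0 -1;0 0 -.4 0 0 0 -1;0 0 0 0 0 0 -1'
python3 to.py 0.594 0.144 0.043 175.1
python3 - <<'E'
from h import *
p,d=vision.snapshot("side"); crop("side",p,290,90,410,220,5,"pics/side5.png"); np.savez("side5.npz",p=p,d=d)
E
```

```text
clock: 16.32
tool_pos: [0.5646, 0.0618, 0.1883]
orientation: [-179.9, -0.0, 127.1]
force: [0.0, 0.0, -2.1]
opening: 0.0596
clock: 17.32
tool_pos: [0.5937, 0.1407, 0.188]
orientation: [-179.9, -0.1, 161.6]
force: [-0.6, -0.0, -1.6]
opening: 0.0597
clock: 17.82
tool_pos: [0.5938, 0.1407, 0.1881]
orientation: [-180.0, -0.1, 175.2]
force: [1.0, 0.9, -2.9]
opening: 0.0597
clock 17.825 pos [0.5938 0.1407 0.1881] rpy [-1.800e+02 -1.000e-01  1.752e+02] j [ 32.  16. -11.  -0. -63. -36.] F [ 1.   0.9 -2.9] open 0.0597
shift units (current axes) [-0.    0.08  3.63] turn units [-0.01 -0.01  0.01]
```

View pics/side5.png

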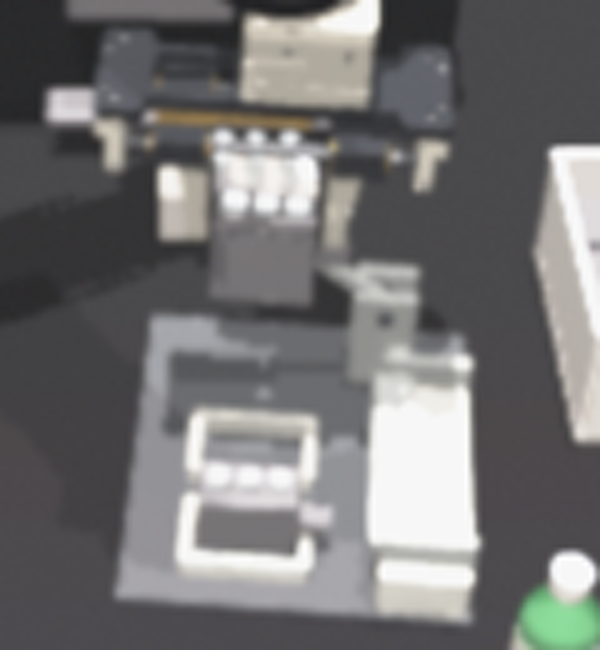

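Carrier B is held level and square, its front face bottom edge at crop (212,295)-(312,303). I check its offset in the grip and the play to nest_b.

```bash
python3 - <<'E'
from fit import *
z=.1881-.0371
q=onz("side",c2f([(210,294),(312,304)],290,90,5),z)[:,:2]; print(q.round(4))
q2=onz("side",c2f([(213,220),(318,226)],290,90,5),z+.055)[:,:2]; print(q2.round(4))
a=np.radians(-4.9);R=np.array([[np.cos(a),-np.sin(a)],[np.sin(a),np.cos(a)]])
print("expected front corners", (np.array([.5938,.1407])+np.array([(-.03,-.018),(.03,-.018)])@R.T).round(4))
E
```

```text
[[0.5633 0.1302]
 [0.623  0.1221]]
[[0.563  0.1293]
 [0.6227 0.125 ]]
expected front corners [[0.5624 0.1253]
 [0.6222 0.1202]]
```

```bash

python3 -m jog '0 0 0 0 .03 .6 -1;0 0 0 0 0 .8 -1;0 0 0 0 0 .8 -1;0 0 0 0 0 .4 -1;0 0 0 0 0 .2 -1;0 0 0 0 0 .2 -1;0 0 0 0 0 0 -1'
python3 -m jog '0 0 0 0 0 .15 -1;0 0 0 0 0 .15 -1;0 0 0 0 0 .15 -1;0 0 0 0 0 .1 -1;0 0 0 0 0 0 -1'
python3 to.py 0.594 0.144 0.043 175.1
```

```text
clock: 18.75
tool_pos: [0.5944, 0.1421, 0.0691]
orientation: [180.0, 0.0, 175.2]
force: [-0.6, -0.8, -2.8]
opening: 0.0597
clock: 19.38
tool_pos: [0.5941, 0.1419, 0.0465]
orientation: [-180.0, -0.0, 175.2]
force: [-0.7, -0.2, -2.5]
opening: 0.0601
clock 19.375 pos [0.5941 0.1419 0.0465] rpy [-180.    -0.   175.2] j [ 32.  24. -20.  -0. -46. -37.] F [-0.7 -0.2 -2.5] open 0.0601
shift units (current axes) [0.01 0.05 0.09] turn units [-0.01 -0.01  0.02]
```

```bash

python3 -m jog '0 0 0 0 0 .06 -1;0 0 0 0 0 0 -1'
python3 -m jog '0 0 0 0 0 .04 -1;0 0 0 0 0 0 -1'
```

```text
clock: 19.62
tool_pos: [0.5943, 0.1421, 0.0445]
orientation: [-180.0, -0.0, 175.2]
force: [-0.9, 0.3, -2.9]
opening: 0.0597
clock: 19.88
tool_pos: [0.5945, 0.1421, 0.0432]
orientation: [180.0, 0.0, 175.2]
force: [0.0, -0.5, -0.6]
opening: 0.0598
```

```bash

python3 -m jog '0 0 0 0 0 .02 -1;0 0 0 0 0 0 .7;0 0 0 0 0 0 .7;0 0 0 0 0 0 .7'
python3 -m jog '0 0 0 0 0 -.4 .7;0 0 0 0 0 -.8 .7;0 0 0 0 0 -.9 .7;0 0 0 0 0 -1 .7;0 0 0 0 0 -1 -1;0 0 0 0 -.5 0 -1;0 0 0 0 -.5 0 -1'
python3 to.py 0.568 0.247 0.2 175.1
```

```text
clock: 20.38
tool_pos: [0.5943, 0.142, 0.0421]
orientation: [-180.0, -0.0, 175.2]
force: [0.8, 0.1, -0.3]
opening: 0.0738
clock: 21.25
tool_pos: [0.5906, 0.1014, 0.2067]
orientation: [180.0, 0.0, 175.2]
force: [1.2, -0.2, -0.7]
opening: 0.0502
clock 21.25 pos [0.5906 0.1014 0.2067] rpy [180.    0.  175.2] j [ 28.  14. -11.  -0. -65. -33.] F [ 1.2 -0.2 -0.7] open 0.0502
shift units (current axes) [0.87 3.58 0.17] turn units [0.01 0.   0.02]
```

```bash
python3 - <<'E'
from h import *
p,d=vision.snapshot("side"); crop("side",p,290,90,410,220,5,"pics/side6.png"); np.savez("side6.npz",p=p,d=d)
p,d=vision.snapshot("top"); crop("top",p,200,130,350,240,5,"pics/top6.png")
E
```

```text
(no output)
```

View pics/side6.png

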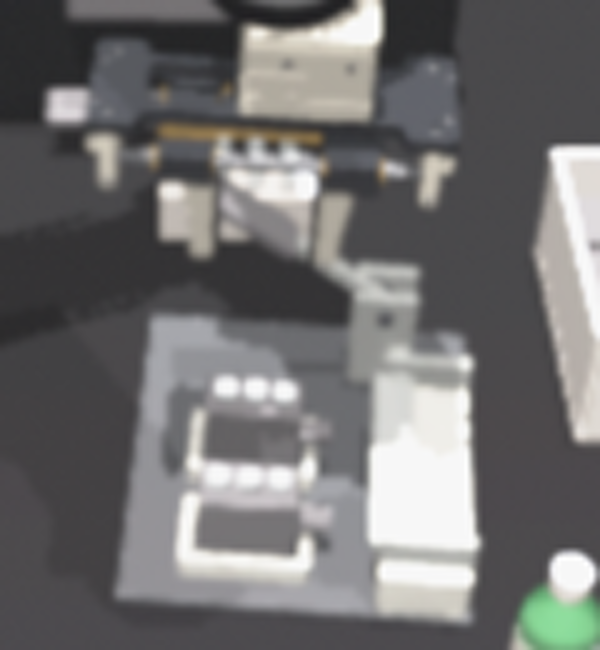

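View pics/top6.png

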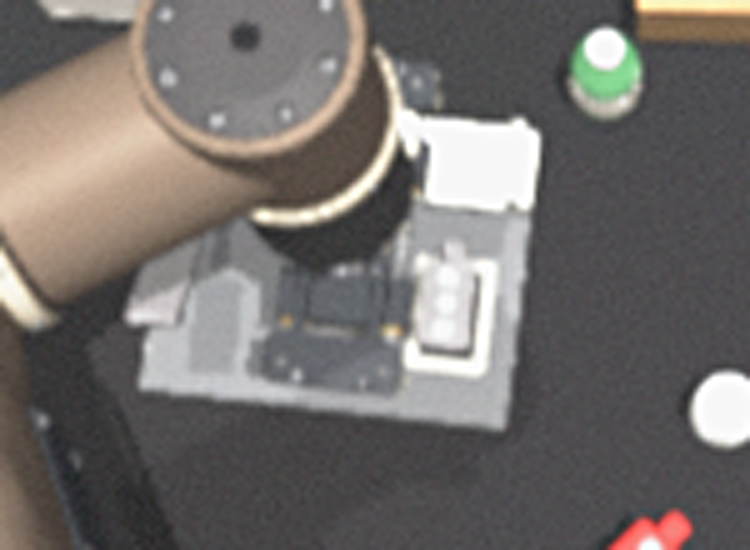

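Both carriers stand in the nests with tabs to the bar (side crop (315,425) and (318,515)). I check their heights, then go over the paddle.

```bash
python3 - <<'E'
from h import *
W=cloud("side",np.load("side6.npz")["d"])
for nm,c in(("B",[(226,386),(256,387),(285,390),(315,427)]),("A",[(217,474),(249,476),(280,477),(318,513)])):
    for u,v in c:
        x,y=int(round(u/5+290)),int(round(v/5+90)); q=W[y-1:y+2,x-1:x+2].reshape(-1,3); print(nm,(u,v),q[np.argmax(q[:,2])].round(4))
E
python3 -m jog '0 0 0 .18 .89 0 -1;0 0 0 .18 .89 0 -1;0 0 0 .18 .89 0 -1;0 0 0 .18 .89 0 -1;0 0 0 .14 0 0 -1;0 0 0 0 0 0 -1'
python3 to.py 0.5677 0.2467 0.067 175.1
```

```text
B (226, 386) [0.5742 0.1475 0.0666]
B (256, 387) [0.5924 0.1361 0.0687]
B (285, 390) [0.6142 0.1377 0.0676]
B (315, 427) [0.6345 0.1313 0.04  ]
A (217, 474) [0.5718 0.0606 0.0686]
A (249, 476) [0.5928 0.0653 0.0685]
A (280, 477) [0.6103 0.0627 0.0712]
A (318, 513) [0.636  0.0554 0.0409]
clock: 22.1
tool_pos: [0.568, 0.2465, 0.2054]
orientation: [-179.9, -0.1, 175.2]
force: [-0.1, -0.7, 0.0]
opening: 0.0006
clock 22.1 pos [0.568  0.2465 0.2054] rpy [-1.799e+02 -1.000e-01  1.752e+02] j [ 42.  16.  -8.  -0. -65. -46.] F [-0.1 -0.7  0. ] open 0.0006
shift units (current axes) [0.   0.01 3.46] turn units [-0.01 -0.01  0.02]
```

Cuvette tops are at 67–69 mm for both carriers (67 expected), so both are fully down. Now I press the lever in stages.

```bash

python3 -m jog '0 0 0 0 0 .5 -1;0 0 0 0 0 .5 -1;0 0 0 0 0 .4 -1;0 0 0 0 0 .4 -1;0 0 0 0 0 .3 -1;0 0 0 0 0 .3 -1;0 0 0 0 0 .3 -1;0 0 0 0 0 0 -1'
python3 -m jog '0 0 0 0 0 .2 -1;0 0 0 0 0 .2 -1;0 0 0 0 0 .15 -1;0 0 0 0 0 0 -1'
python3 to.py 0.5677 0.2467 0.067 175.1
python3 - <<'E'
from h import *
p,d=vision.snapshot("side"); crop("side",p,290,90,410,220,5,"pics/side7.png"); np.savez("side7.npz",p=p,d=d)
E
```

```text
clock: 23.1
tool_pos: [0.5687, 0.2471, 0.0974]
orientation: [-180.0, -0.0, 175.2]
force: [-0.6, -0.7, 5.1]
opening: 0.0004
clock: 23.6
tool_pos: [0.5683, 0.2472, 0.0763]
orientation: [-180.0, -0.0, 175.2]
force: [-4.0, 0.4, 6.1]
opening: 0.0004
clock 23.6 pos [0.5683 0.2472 0.0763] rpy [-180.    -0.   175.2] j [ 42.  23. -17.  -0. -50. -46.] F [-4.   0.4  6.1] open 0.0004
shift units (current axes) [ 0.01 -0.01  0.23] turn units [-0.   -0.    0.02]
```

View pics/side7.png

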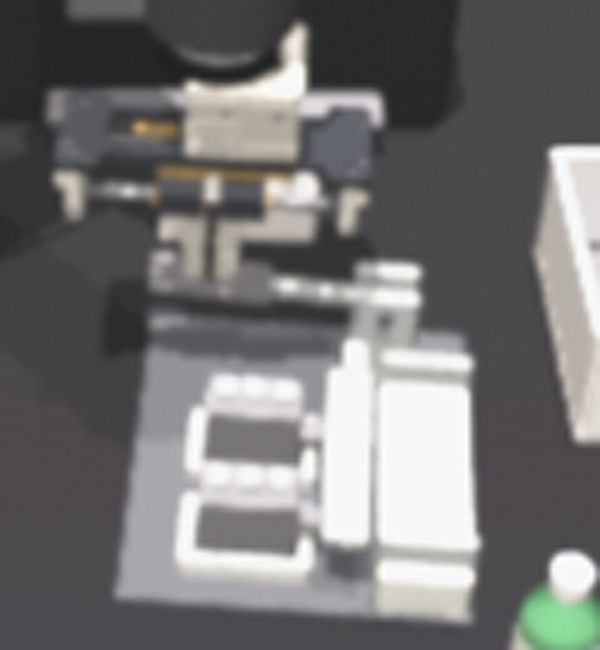

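The bar now covers part of the tabs (crop (340,450)), and the lever is about 0.08 rad short of level. Finishing the press.

```bash

python3 -m jog '0 0 0 0 0 .1 -1;0 0 0 0 0 .1 -1;0 0 0 0 0 0 -1;0 0 0 0 0 0 -1'
python3 to.py 0.5677 0.2467 0.067 175.1
```

```text
clock: 24.15
tool_pos: [0.5683, 0.2472, 0.0688]
orientation: [180.0, -0.0, 175.2]
force: [-3.6, 0.9, 6.4]
opening: 0.0006
clock 24.15 pos [0.5683 0.2472 0.0688] rpy [180.   -0.  175.2] j [ 42.  23. -18.  -0. -49. -46.] F [-3.6  0.9  6.4] open 0.0006
shift units (current axes) [ 0.01 -0.01  0.04] turn units [ 0.   -0.    0.02]
```

```bash

python3 -m jog '0 0 0 0 0 .04 -1;0 0 0 0 0 0 -1;0 0 0 0 0 0 -1'
python3 to.py 0.5677 0.2467 0.067 175.1
python3 - <<'E'
from h import *
p,d=vision.snapshot("side"); crop("side",p,290,90,410,220,5,"pics/side8.png"); crop("side",p,310,125,380,165,11,"pics/side8l.png"); np.savez("side8.npz",p=p,d=d)
for r in nets.boxes_of("paddle","side")[:2]: print(r)
p,d=vision.snapshot("top"); crop("top",p,200,130,350,240,5,"pics/top8.png"); np.savez("top8.npz",p=p,d=d)
E
```

```text
clock: 24.52
tool_pos: [0.5682, 0.2472, 0.0672]
orientation: [180.0, -0.0, 175.2]
force: [-4.5, 0.2, 6.6]
opening: -0.0001
clock 24.525 pos [0.5682 0.2472 0.0672] rpy [180.   -0.  175.2] j [ 42.  24. -18.  -0. -49. -46.] F [-4.5  0.2  6.6] open -0.0001
shift units (current axes) [ 0.01 -0.01  0.01] turn units [ 0.   -0.    0.02]
{'location': [0.5922, 0.234, 0.0641], 'score': 0.76}
```

View pics/side8.png

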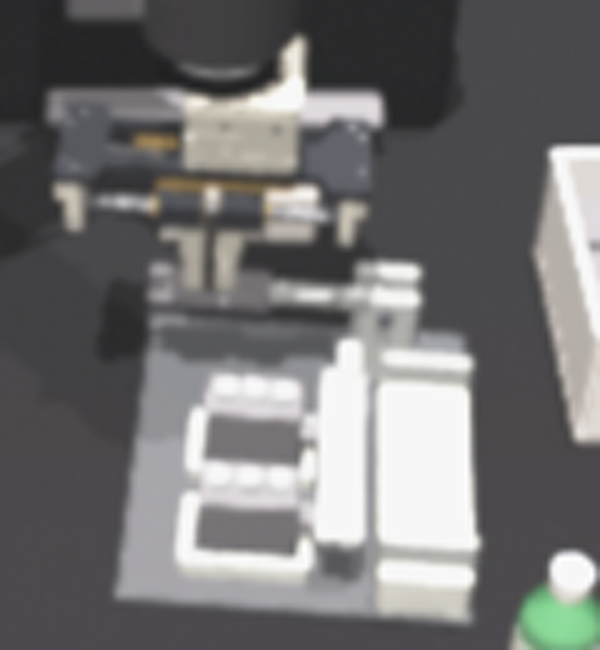

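View pics/side8l.png

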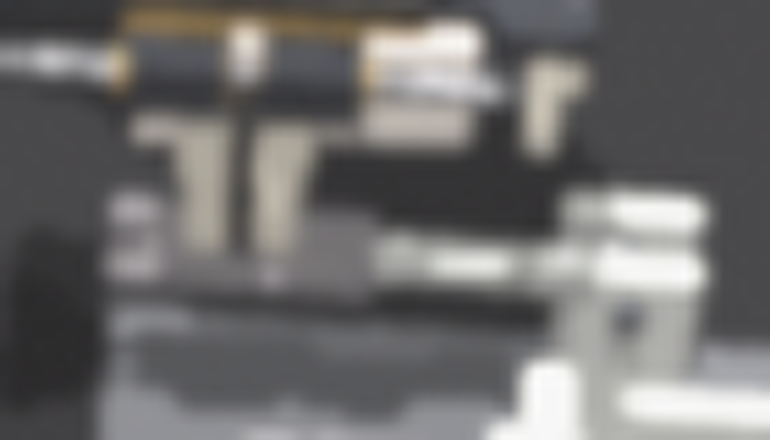

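View pics/top8.png

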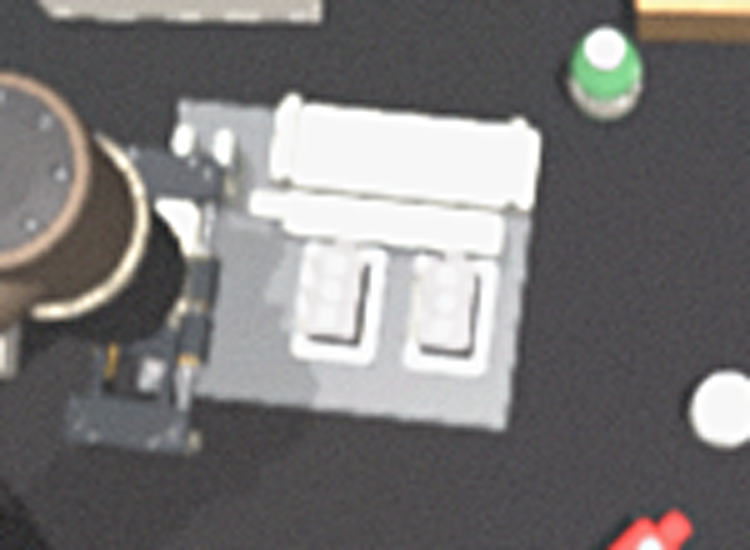

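The bar lies over both tabs in the top crop (395,222). As a level check, I compare the paddle's lower front edge (side8l: (110,292)-(375,302)) and the bar's near edge with the model.

```bash
python3 - <<'E'
from h import *
a=np.radians(-4.9);R=np.array([[np.cos(a),-np.sin(a),0],[np.sin(a),np.cos(a),0],[0,0,1]])
o=np.array([.594,.144,0])
for q in(.5,.55,.6,.65,.7):
    e=.6-q; P=[(.08-l*np.cos(e)+h*np.sin(e)*-1*-1*0-h*np.sin(e),.1-.017,.062+l*np.sin(e)+h*np.cos(e)) for l,h in((.155,-.005),(.075,-.005),(.155,.005),(.075,.005))]
    print(q,((proj("side",np.array(P)@R.T+o)-[310,125]+.5)*11-.5).round().tolist())
for z in(.043,.05):
  for c in((285,232),(500,255),(395,244)):
    w=onz("top",[((c[0]+.5)/5-.5+200,(c[1]+.5)/5-.5+130)],z)[0]-o; print(z,c,(R.T@w).round(4))
for c in((318,540),(330,400)):
    w=onz("side",[((c[0]+.5)/5-.5+290,(c[1]+.5)/5-.5+90)],.05)[0]-o; print("side",c,(R.T@w).round(4))
print(ctrl.get_obs()["tool_pos"],ctrl.get_obs()["force"])
E
```

```text
0.5 [[104.0, 246.0], [372.0, 285.0], [101.0, 220.0], [371.0, 259.0]]
0.55 [[101.0, 266.0], [370.0, 295.0], [100.0, 240.0], [370.0, 269.0]]
0.6 [[99.0, 287.0], [368.0, 305.0], [100.0, 260.0], [370.0, 278.0]]
0.65 [[99.0, 307.0], [367.0, 314.0], [101.0, 281.0], [370.0, 288.0]]
0.7 [[99.0, 327.0], [366.0, 324.0], [103.0, 301.0], [371.0, 298.0]]
0.043 (285, 232) [0.0402 0.041  0.043 ]
0.043 (500, 255) [ 0.0399 -0.1117  0.043 ]
0.043 (395, 244) [ 0.0399 -0.0373  0.043 ]
0.05 (285, 232) [0.0389 0.0397 0.05  ]
0.05 (500, 255) [ 0.0385 -0.1123  0.05  ]
0.05 (395, 244) [ 0.0385 -0.0382  0.05  ]
side (318, 540) [ 0.0441 -0.1133  0.05  ]
side (330, 400) [0.0484 0.0104 0.05  ]
[0.56823827 0.24715177 0.06725709] [-4.00554483  0.75367189  7.18476404]
```

The paddle edge fits q≈0.60, the bar edge sits 39–48 mm from the nest centres (42 expected at level), and the push is 7.2 N (about 7 expected). Handing in.

```bash
python3 -c "
from plant import ctrl
print(ctrl.close_job()); o=ctrl.get_obs(); print(o['clock'],o['tool_pos'],o['force'])"
```

```text
the job is handed in; nothing more can be done
None
the job is handed in; nothing more can be done
```

Both grey carriers are standing in the nests with their tabs towards the lock bar. I handed the job in at about 24.6 s, with the shut fingers still holding the lever level.

- **Carriers:** I put carrier_a in nest_a with a 36 mm grip. Carrier_b went into nest_b gripped lengthwise above its tab, because the gripper's body would have hit the raised lever there in a 36 mm grip. After release, cuvette tops read 67–71 mm in the depth image (67 expected), so I take both as fully down.
- **Lever:** The last tool height was 67.2 mm (67 is level) with 7.2 N upward force. The paddle edge in the side picture fits about 0.60 rad.
- **Lock bar:** It covers both tabs in the top picture.
- **Disagreements:** The two cameras differ by up to about 9 mm on the bar's near edge: 39–40 mm from the nest centres from the top and 44–48 mm from the side, against 42 expected. Carrier_b also sat about 3 mm off-centre in the grip, within the nest's play.
- **Not checked:** I saw no contact with the other things on the bench, but did not measure their positions again at the end. No verdict was reported.

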